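# Stand the long T-handled pin in the flared housing

## Robot

A 6-joint arm with a two-finger parallel gripper is mounted at the origin on the work surface. World frame = base frame: x ahead of the robot, y to its left, z up, the work surface at z = 0. Lengths are in m, angles in degrees, forces in N, time in s.
With the tool pointing down it reaches from about 0.35 to 0.875 m from the base axis. Payload 4.2 kg.
Tool frame: the origin (TCP) lies on the centre line of the jaws, within the pads' length; the fingertips stand 14 mm ahead of it and the grasp point (between the pads) lies 5 mm behind it; z points along the fingers, y is the line along which they close (so a half turn about z gives the same grasp; the last joint's range is limited). The gripper opens to 87 mm and grips with 3 to 60 N. Pads are 19 mm wide; open, the fingers measure 117 mm over their backs; the gripper's body (75 mm by 190 mm) begins 51 mm behind the grasp point.
Start: joints at [-50.042, 22.042, 0.453, 0, -68.411, -14.817], TCP at [0.266, -0.566, 0.237] pointing down, gripper open.
Joint ranges: [-179.83, 179.83], [-69.29, 118.12], [-61.27, 80.66], [-181.25, 117.63], [-171.15, -9.14], [-177.46, 177.46]. Speed limits (degrees/s): [159.86, 159.86, 180, 180, 180, 180].

## Interface

Orientations are given as [roll, pitch, yaw] about the fixed x, y, z axes, in that order (R = Rz(yaw) Ry(pitch) Rx(roll)).
In Python, from station import ctrl, optics, order gives the robot as it stands. The module is installed in compiled form; this text tells all that it offers.
- The arm moves only by the shell command python3 -m inch 'ROWS' [FORCE]. ROWS is a JSON object of lists of equal length, an entry for each row: "delta_pos": the shift along the world's x, y, z in m, a list of three; "yaw": the turn about the world's z in degrees; "grip": the opening, from 0 (shut) to 1 (fully open). A call has 1 to 5 rows; each row is the pose to reach, as a shift and turn from the pose commanded when the call began; what a row does not reach only later rows make up. A row lasts 1/10 s, in which the tool goes at most 50 mm and 8.59 degrees, less where a joint would pass 70% of its speed; a pose out of reach is approached as far as the arm can. A call with a gripper value outside its range is refused whole. The fingers move at their own pace and stop on an object; FORCE is the grip in N (left out, the last holds). Time passes only in rows, so rows that repeat a pose let the fingers close. It gives the time, the measured TCP pose, the force, the opening and the grip force at its end, in the units of the state.
- ctrl.get_obs(): the state, without advancing time (a new reading comes with each control period).
- optics.capture(name): name is "side" or "top" or "wrist"; returns the picture (480x640x3 uint8, red, green, blue); there is no depth.
- optics.camera_params(name): a dict with "fx", "fy", "cx", "cy" (pixels), "R" (3x3) and "t" (3): a world point X has camera coordinates R X + t. Camera axes: x right, y down, z forward; pixel columns grow to the right and rows downward; lengths in m; the calibration is good to about 2 mm. The wrist camera is an equidistant fisheye: a pixel r from the principal point sees the ray r / f radians off the axis. A picture is of the moment at which its call begins: read the wrist's pose just before it. camera_params takes no time and is no camera call; for the wrist camera it gives the pose at the moment of the call.
- order.sign_off(): hands the job in; it is judged then, once.
The state is a dict: "time": time; "qpos": joint angles; "qvel": joint speeds; "joint_efforts": joint torques, N m; "eef_pos": TCP position; "tool_rot": TCP orientation; "contact_force": force on the tool from outside, world axes, zero at the start; "moment": the same for the moment, N m; "finger_gap": finger opening in m; "grasp_force": force on a finger pad.
Only numpy, scipy, OpenCV 4.12 (cv2) and the standard library are available. Lean on these libraries where they do the work, as an engineer would, in place of code of your own. Each camera call takes 0.05 s, during which the arm holds its last target. There are 200 camera calls.

## Task

Take the longer of the two T-handled pins from the wooden rack by the ends of its crossbar, lay the bar in the notches of the metal fork stand and loosen your grip so that the pin swings down and hangs between the prongs; then close on the bar again. Lift the hanging pin out and lower it (do not drop it) tip first into the open green flared housing until it stands on the bottom, and let go, leaving the shorter pin in its rack.

Things in the scene. Friction and masses are not known exactly. Their poses are not given: they have to be found in the camera images.
- long_pin: longer of two T-handled pins lying level side by side in a low plywood rack: a round black crossbar, 56 mm long and 14 mm thick, with a steel shaft 12 mm thick from its middle; tip 125 mm from the bar's axis; 130 g. Origin: centre of the crossbar, 40 mm above the bench at the start; x axis along the shaft to the tip, y axis along the bar. Pinched firmly by the bar's two ends it stays level
- short_pin: the shorter T-handled pin in the rack, same crossbar, tip 85 mm from the bar's axis. Origin: centre of the crossbar; x axis along the shaft to the tip. The pins point the same way, their bars in line, centres 100 mm apart. Each bar lies on a block that reaches 18 mm to either side of the bar's middle, so its ends are free; the rack's base plate is 10 mm high
- fork: metal fork stand on a 120 x 100 mm foot: two uprights, 8 mm thick, with a gap of 26 mm between them (y from -13 to 13 mm), each with an open V notch, 37 mm wide at the top, 158 mm above the bench. Origin: centre of the underside; z up; y axis across the two prongs. A bar lying in both notches runs along y, its centre over the origin, 150 mm above the bench; the shaft then swings freely in the gap, to +x or -x
- housing: green cast housing with an open flared mouth, upright, bolted to the bench, 85 mm high (the other one is closed on top). Origin: centre of its underside, z up. Flange 104 mm across, narrow neck, cone 64 mm wide inside at the mouth, narrowing from 85 to 50 mm height to an 18 mm bore on the axis with its floor at 12 mm. The long pin standing in it has its bar's centre at 137 mm
Things that resemble listed ones, but are neither listed nor needed, are in the scene too. Of the things like the fork, leave any that is white; of the rest the smaller one is meant.

How it is judged (in metres and radians):
On the way, in this order (a step that is already met when the one before it is completed fails the run):
1. the long pin has been laid in the fork and swung down: its bar within 20 mm of the notches in plan and at 140 to 165 mm height, tip down within 20 degrees of vertical (horizontal distance between long_pin and fork below 0.02 m and height (world z) of long_pin between 0.14 and 0.165 m and angle between long_pin's own x axis and vertical above 2.79 rad), for 0.2 s.
2. gripped again, it is lifted out of the fork still hanging (bar above 180 mm, tip down within 30 degrees of vertical) (contact force between the fingers and long_pin above 0.5 N and height (world z) of long_pin above 0.18 m and angle between long_pin's own x axis and vertical above 2.62 rad), for 0.1 s.
3. still held, it is lowered well into the bore of the housing (bar's centre below 160 mm, less than 35 mm off the housing's axis) (contact force between the fingers and long_pin above 0.5 N and height (world z) of long_pin below 0.16 m and horizontal distance between long_pin and housing below 0.035 m and angle between long_pin's own x axis and vertical above 2.79 rad), for 0.05 s.
At the end, for the whole second after the job is handed in: The long pin stands tip down on the floor of the flared housing's bore: bar's centre at 120 to 147 mm and within 30 mm of the housing's axis, shaft within 14 degrees of vertical, released and at rest; the short pin has stayed within 30 mm of its place (horizontal distance between long_pin and housing below 0.03 m and height (world z) of long_pin between 0.12 and 0.147 m and angle between long_pin's own x axis and vertical above 2.9 rad and linear speed of long_pin below 0.02 m/s); the robot touches nothing.
It fails at once if the short pin is moved more than 30 mm from its place in the rack (distance of short_pin from where it was at the start of the episode above 0.03 m).
It also fails if it takes over 64 s, if anything falls off the work surface, if the arm or the gripper's body presses on something with over 40 N, if the wrist force passes 120 N, or if a joint passes its speed limit or range.

## Working session

There is one attempt and no reset: what is moved stays moved. The work goes in short steps, Python scripts to look and compute and a shell command to move; the robot and the scene stay as the last step left them, time stands still between calls to the robot, and variables do not carry over. Pictures are saved under pics/ and viewed, at most 10 in all, crops included, and the job is handed in when it is done.

```bash
mkdir -p pics
python3 - <<'E'
from station import ctrl, optics
import cv2, numpy as np
for n in ("top","side"):
    im=optics.capture(n); cv2.imwrite(f"pics/{n}0.png",im[:,:,::-1])
    p=optics.camera_params(n); print(n,{k:np.round(v,4).tolist() for k,v in p.items()})
print(ctrl.get_obs())
E
```

```text
top {'fx': 484.5652, 'fy': 484.5652, 'cx': 312.2079, 'cy': 239.3512, 'R': [[0.0017, -1.0, 0.0073], [-0.9959, -0.0023, -0.0901], [0.0901, -0.0071, -0.9959]], 't': [0.004, 0.4741, 0.9167]}
side {'fx': 519.0177, 'fy': 519.0177, 'cx': 314.301, 'cy': 241.7749, 'R': [[-0.9578, -0.2874, -0.0039], [-0.2197, 0.7407, -0.6348], [0.1854, -0.6072, -0.7726]], 't': [0.4462, 0.1527, 0.8256]}
{'time': 0.1, 'qpos': array([-5.00406433e+01,  2.20885600e+01,  3.86907648e-01, -2.65332402e-02,
       -6.84099334e+01, -1.48177907e+01]), 'qvel': array([ 0.06546997, -0.06725084,  0.20818222,  0.20576343, -0.00293007,
       -0.08875064]), 'joint_efforts': array([ 6.02199907e-04, -3.91690207e+01,  1.87934643e+01,  4.23192546e+00,
        1.34532488e-02, -7.28712280e-05]), 'eef_pos': array([ 0.26535262, -0.56530985,  0.23553779]), 'tool_rot': array([ 1.79885818e+02, -4.70536891e-03, -1.54868217e+02]), 'contact_force': array([0.26435619, 0.41066006, 0.44780112]), 'moment': array([ 0.01928525, -0.00930481,  0.00226154]), 'grasp_force': 0.0, 'finger_gap': 0.08706696970999907}
```

View pics/top0.png

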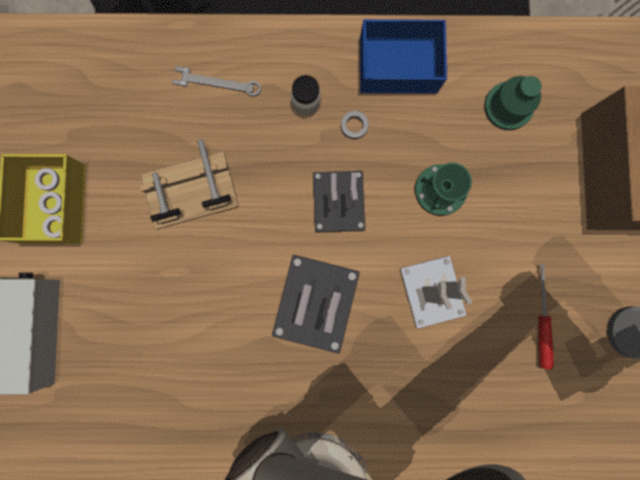

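View pics/side0.png

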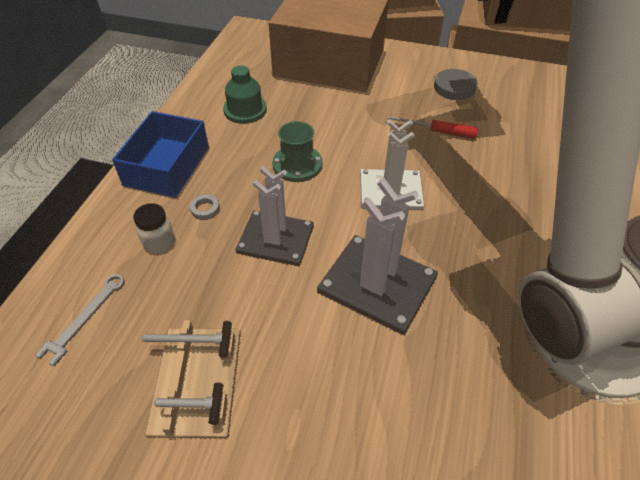

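The top view has three fork-like stands: white at (434,292), large dark at (316,304) and small dark at (340,200). The small dark one is meant, as the smaller of the non-white ones. The open flared housing is at (442,190) and the closed one at (513,102). The long pin has its bar at (216,201) and tip at (201,142). The short pin has its bar at (165,215).

```bash
cat > h.py <<'E'
import numpy as np, cv2
from station import ctrl, optics
def ray(n,uv):
    p=optics.camera_params(n); R=np.array(p["R"]);t=np.array(p["t"])
    d=R.T@np.array([(uv[0]-p["cx"])/p["fx"],(uv[1]-p["cy"])/p["fy"],1]); return -R.T@t,d
def onz(n,uv,z):
    c,d=ray(n,uv); return c+d*(z-c[2])/d[2]
def proj(n,X):
    p=optics.camera_params(n); c=np.array(p["R"])@X+np.array(p["t"])
    return np.array([p["fx"]*c[0]/c[2]+p["cx"],p["fy"]*c[1]/c[2]+p["cy"]])
E
python3 - <<'E'
from h import *
im=cv2.imread("pics/top0.png"); s=cv2.imread("pics/side0.png")
hsv=cv2.cvtColor(im,cv2.COLOR_BGR2HSV)
def roi(m,x0,y0,x1,y1):
    o=np.zeros_like(m);o[y0:y1,x0:x1]=m[y0:y1,x0:x1];return o
dark=(hsv[:,:,2]<60).astype(np.uint8)*255
for r in ((200,192,236,212),(148,205,184,224)):
    c=max(cv2.findContours(roi(dark,*r),0,1)[0],key=cv2.contourArea)
    print("bar",cv2.minAreaRect(c),onz("top",cv2.minAreaRect(c)[0],.04))
print("tip",onz("top",(201,142),.04))
g=cv2.inRange(hsv,(60,60,20),(100,255,255))
c=max(cv2.findContours(roi(g,405,155,480,220),0,1)[0],key=cv2.contourArea);print("green",cv2.boundingRect(c))
foot=((hsv[:,:,2]<85)&(hsv[:,:,1]<90)).astype(np.uint8)*255
c=max(cv2.findContours(roi(foot,305,160,372,240),0,1)[0],key=cv2.contourArea)
b=cv2.minAreaRect(c);print("foot",b,onz("top",b[0],.01))
a=cv2.resize(im[160:240,300:380],(400,400),interpolation=2);bb=cv2.resize(im[150:230,405:485],(400,400),interpolation=2)
d=cv2.resize(im[130:230,140:240],(300,300),interpolation=2);e=cv2.resize(s[155:265,225:335],(300,300),interpolation=2)
top=np.hstack([a,bb]);bot=np.hstack([d,e,np.zeros((300,200,3),np.uint8)])
cv2.imwrite("pics/c1.png",cv2.resize(np.vstack([top,bot]),(685,600)))
E
```

```text
bar ((216.20590209960938, 200.82354736328125), (6.063390731811523, 27.649059295654297), 75.96376037597656) [0.54584389 0.18841155 0.04      ]
bar ((165.5, 214.5), (6.2879180908203125, 29.4002628326416), 77.73522186279297) [0.51925279 0.28420601 0.04      ]
tip [0.6605286 0.2199478 0.04     ]
green (416, 164, 55, 51)
foot ((338.6397705078125, 201.33419799804688), (59.259490966796875, 49.03900146484375), 88.15238952636719) [ 0.55065443 -0.04720319  0.01      ]
```

View pics/c1.png

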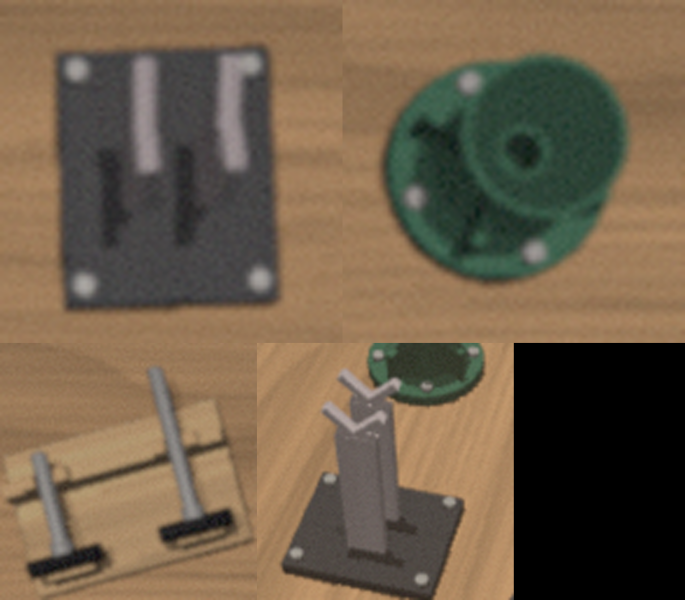

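The crop confirms it: the small dark fork (top left) has its notch arms centred at about (344.4,186.6). The flared open housing has its mouth at about (452.3,181.5) and bore at about (447,185). The long pin is the right one in the rack.

Run:
```python
from h import *
print("fork top",onz("top",(344.4,186.6),.158),onz("top",(344.4,186.6),.15))
print("prong ends",[onz("top",u,.158).round(4) for u in ((333.9,173.5),(334.8,200),(354,173.5),(355.1,199.7))])
print("mouth",onz("top",(452.3,181.5),.085),"bore",onz("top",(447.2,185.3),.05))
# side: mouth ellipse & fork check by projection
hs=cv2.cvtColor(cv2.imread("pics/side0.png"),cv2.COLOR_BGR2HSV)
g=cv2.inRange(hs,(60,60,20),(100,255,255));g[:110]=0;g[190:]=0;g[:,:265]=0;g[:,335:]=0
c=max(cv2.findContours(g,0,1)[0],key=cv2.contourArea);print("side green",cv2.boundingRect(c))
H=onz("top",(452.3,181.5),.085)
for r,z in((.052,.0),(.037,.085)):
  P=np.array([proj("side",np.array([H[0]+r*np.cos(a),H[1]+r*np.sin(a),z])) for a in np.linspace(0,6.28,90)]);print(z,P.min(0),P.max(0))
print("fork origin .158 in side",proj("side",np.array([*onz("top",(344.4,186.6),.158)[:2],.158])))
```

```text
fork top [ 0.550359   -0.04770928  0.158     ] [ 0.55197158 -0.04830383  0.15      ]
prong ends [array([ 0.5725, -0.0302,  0.158 ]), array([ 0.5277, -0.0316,  0.158 ]), array([ 0.5727, -0.0639,  0.158 ]), array([ 0.5283, -0.0655,  0.158 ])]
mouth [ 0.57515052 -0.25049404  0.085     ] bore [ 0.57525085 -0.25114042  0.05      ]
side green (279, 122, 34, 23)
0.0 [273.76297287 149.13662217] [323.55212678 182.98173363]
0.085 [278.635673   121.35015189] [316.34288561 145.47977644]
fork origin .158 in side [272.12926017 177.15336296]
```

```bash
python3 -m inch '{"delta_pos":[[0.03,0.04,0.02],[0.06,0.08,0.04],[0.09,0.12,0.05],[0.11,0.165,0.05],[0.13,0.21,0.05]],"yaw":[-2,-4,-6,-8,-9.6],"grip":[1,1,1,1,1]}' 10
```

```text
time: 0.6
eef_pos: [0.3936, -0.3602, 0.2866]
tool_rot: [-180.0, 0.0, -164.6]
contact_force: [0.5, 0.1, 0.8]
finger_gap: 0.0869
grasp_force: 0.0
```

```bash
python3 -m inch '{"delta_pos":[[0.015,0.045,0],[0.03,0.09,0],[0.045,0.135,0],[0.06,0.18,0],[0.075,0.225,0]],"yaw":[0,0,0,0,0],"grip":[1,1,1,1,1]}'; python3 -m inch '{"delta_pos":[[0.015,0.045,0],[0.03,0.09,0],[0.045,0.135,0],[0.06,0.18,0],[0.075,0.225,0]],"yaw":[0,0,0,0,0],"grip":[1,1,1,1,1]}'; python3 -m inch '{"delta_pos":[[0.002,0.04,-0.03],[0.002,0.08,-0.06],[0.002,0.0986,-0.1],[0.002,0.0986,-0.12],[0.002,0.0986,-0.13]],"yaw":[0,0,0,0,0],"grip":[1,1,1,1,1]}'
python3 - <<'E'
from h import *
o=ctrl.get_obs();print(o["eef_pos"],o["tool_rot"],o["qpos"])
p=optics.camera_params("wrist");R=np.array(p["R"]);t=np.array(p["t"])
def pw(X):
    c=R@X+t;th=np.arctan2(np.hypot(c[0],c[1]),c[2]);k=p["fx"]*th/np.hypot(c[0],c[1]);return (c[0]*k+p["cx"],c[1]*k+p["cy"])
im=optics.capture("wrist")[:,:,::-1].copy()
a=np.radians(15.5);C=np.array([.5458,.1884,.04])
for s in(-.028,0,.028):
    X=C+s*np.array([-np.sin(a),np.cos(a),0]);u=pw(X);print(u);cv2.circle(im,(int(u[0]),int(u[1])),2,(0,0,255),-1)
u=pw(C+.125*np.array([np.cos(a),np.sin(a),0]));cv2.circle(im,(int(u[0]),int(u[1])),2,(0,0,255),-1)
cv2.imwrite("pics/w1.png",im)
E
```

```text
time: 1.1
eef_pos: [0.4677, -0.1349, 0.2864]
tool_rot: [180.0, -0.0, -164.5]
contact_force: [1.0, 0.3, 0.5]
finger_gap: 0.0871
grasp_force: 0.0
time: 1.6
eef_pos: [0.5428, 0.0901, 0.2863]
tool_rot: [180.0, -0.0, -164.4]
contact_force: [1.3, 0.5, -0.2]
finger_gap: 0.0872
grasp_force: 0.0
time: 2.1
eef_pos: [0.5433, 0.1867, 0.1534]
tool_rot: [-179.9, -0.3, -164.4]
contact_force: [0.3, -0.1, 0.1]
finger_gap: 0.0876
grasp_force: 0.0
[0.5432559  0.18672686 0.15344215] [-179.92280529   -0.31031076 -164.40226418] [ 3.51039481e+01  2.14784965e+01 -1.32484609e+01 -3.73937121e-02
 -5.55913249e+01 -1.09484787e+02]
(np.float64(283.2157076683114), np.float64(250.85366692156154))
(np.float64(321.7166975031946), np.float64(250.968400338506))
(np.float64(360.2003783966075), np.float64(251.05009386030943))
```

View pics/w1.png

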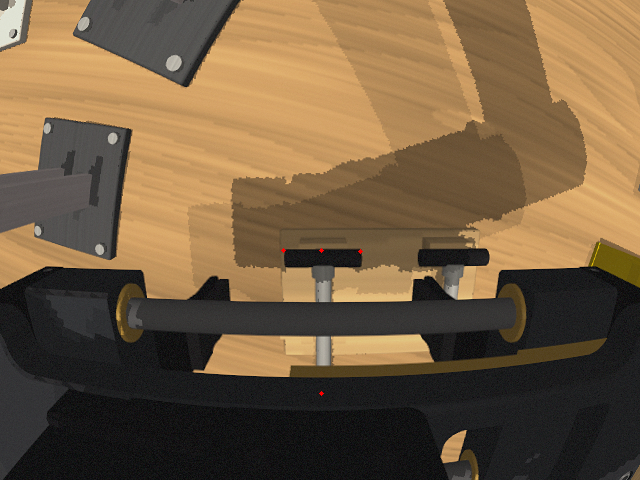

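The wrist view shows the bar spanning columns 284–362, centred at about (323,258), while my prediction is at row 251. That is about 5 mm off, so I'll cross-check with the other views.

Run:
```python
from h import *
p=optics.camera_params("wrist");R=np.array(p["R"]);t=np.array(p["t"])
raw=optics.capture("wrist")[:,:,::-1]
print("cam axis",R[2],-R.T@t,ctrl.get_obs()["eef_pos"])
def wz(u,z):
    d=np.array([u[0]-p["cx"],u[1]-p["cy"]]);r=np.hypot(*d);th=r/p["fx"]
    v=R.T@np.array([*(d/r*np.sin(th)),np.cos(th)]);c=-R.T@t;return c+v*(z-c[2])/v[2]
m=(cv2.cvtColor(raw,cv2.COLOR_BGR2HSV)[:,:,2]<55).astype(np.uint8)*255
m[:244]=0;m[268:]=0;m[:,:270]=0;m[:,375:]=0
c=max(cv2.findContours(m,0,1)[0],key=cv2.contourArea);b=cv2.minAreaRect(c);print(b,cv2.boundingRect(c))
bb=cv2.boundingRect(c);print("wrist bar",wz((bb[0]+bb[2]/2-.5,bb[1]+bb[3]/2-.5),.04))
s=cv2.imread("pics/side0.png");m=(cv2.cvtColor(s,cv2.COLOR_BGR2HSV)[:,:,2]<60).astype(np.uint8)*255
m[:318]=0;m[360:]=0;m[:,:215]=0;m[:,235:]=0
c=max(cv2.findContours(m,0,1)[0],key=cv2.contourArea);b=cv2.minAreaRect(c);print(b,onz("side",b[0],.04))
im=cv2.imread("pics/top0.png");print(im[190:214,216].max(1));print(im[190:214,208].max(1))
for z in (.04,.047): print(onz("top",(216.2,200.8),z))
cv2.imwrite("pics/c2.png",np.hstack([cv2.resize(im[130:230,140:240],(400,400),interpolation=2),cv2.resize(s[310:370,190:250],(400,400),interpolation=2)]))
```

```text
cam axis [ 0.22948197  0.06283003 -0.97128287] [0.48103809 0.16935884 0.30055658] [0.54412851 0.18617054 0.15506542]
((323.5, 258.0), (18.0, 77.0), 90.0) (285, 249, 78, 19)
wrist bar [0.55045355 0.19052244 0.04      ]
((224.6499786376953, 338.949951171875), (7.778174877166748, 34.78965759277344), 8.130102157592773) [0.55002863 0.18898226 0.04      ]
[102 103 110 119 127 133 132 122  79  43  35  33  28  40  77 121 129  99
  87 121 149 144 114 119]
[164 165 171 162 166 164 169 172 163 128  73  36  40  45  27  31  61  89
 101  99 125 153 158 149]
[0.5458893  0.18842368 0.04      ]
[0.5446943  0.18707171 0.047     ]
```

View pics/c2.png

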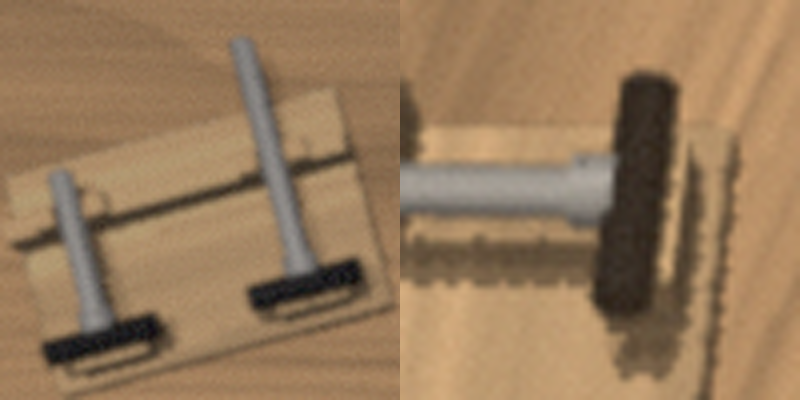

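Side and wrist agree on the bar at (0.550, 0.1895), and top reads about 4 mm low in x. I'll go with side and wrist.

```bash
python3 -m inch '{"delta_pos":[[0.004,0.002,-0.03],[0.006,0.003,-0.06],[0.006,0.003,-0.09],[0.006,0.003,-0.11],[0.006,0.003,-0.12]],"yaw":[0,0,0,0,0],"grip":[1,1,1,1,1]}'; python3 -m inch '{"delta_pos":[[0,0,0],[0,0,0],[0,0,0],[0,0,0],[0,0,0]],"yaw":[0,0,0,0,0],"grip":[1,1,0.5,0.4,0.4]}' 50
python3 - <<'E'
from h import *
o=ctrl.get_obs();print(o["eef_pos"],o["finger_gap"],o["grasp_force"])
E
```

```text
time: 2.7
eef_pos: [0.5512, 0.1891, 0.0362]
tool_rot: [-180.0, -0.0, -164.5]
contact_force: [-0.2, -0.7, -0.2]
finger_gap: 0.0871
grasp_force: 0.0
time: 3.2
eef_pos: [0.5512, 0.19, 0.0374]
tool_rot: [180.0, 0.1, -164.5]
contact_force: [0.1, -0.1, -0.1]
finger_gap: 0.0708
grasp_force: 0.0
[0.55117562 0.18998594 0.03741623] 0.07083584882699397 0.0
```

```bash
python3 -m inch '{"delta_pos":[[-0.0005,0,-0.002],[-0.0005,0,-0.002],[-0.0005,0,-0.002],[-0.0005,0,-0.002],[-0.0005,0,-0.002]],"yaw":[0,0,0,0,0],"grip":[0.5,0.4,0.4,0.4,0.4]}' 50; python3 -m inch '{"delta_pos":[[0,0,0],[0,0,0],[0,0,0],[0,0,0],[0,0,0]],"yaw":[0,0,0,0,0],"grip":[0.4,0.4,0.4,0.4,0.4]}' 50
```

```text
time: 3.7
eef_pos: [0.5501, 0.1897, 0.0344]
tool_rot: [-180.0, -0.0, -164.5]
contact_force: [0.4, 0.1, 0.1]
finger_gap: 0.0551
grasp_force: 50.0
time: 4.2
eef_pos: [0.5502, 0.1897, 0.0345]
tool_rot: [-180.0, -0.0, -164.5]
contact_force: [-0.5, -0.7, -1.0]
finger_gap: 0.0551
grasp_force: 50.0
```

```bash
python3 -m inch '{"delta_pos":[[0,0,0.015],[0,0,0.04],[0,0,0.075],[0,0,0.11],[0,0,0.14]],"yaw":[0,0,0,0,0],"grip":[0.4,0.4,0.4,0.4,0.4]}'; python3 -m inch '{"delta_pos":[[0,-0.02,0.03],[0,-0.04,0.045],[0,-0.06,0.05],[0,-0.08,0.05],[0,-0.09,0.05]],"yaw":[-3,-6,-9,-12,-13.6],"grip":[0.4,0.4,0.4,0.4,0.4]}'
python3 - <<'E'
from h import *
print(ctrl.get_obs()["eef_pos"])
s=optics.capture("side")[:,:,::-1];o=ctrl.get_obs();p=optics.camera_params("wrist");w=optics.capture("wrist")[:,:,::-1]
cv2.imwrite("pics/w2.png",w);np.savez("w2.npz",o["eef_pos"],p["R"],p["t"])
cv2.imwrite("pics/s2.png",np.hstack([s[60:360,120:520],cv2.resize(w,(400,300))]))
E
```

```text
time: 4.7
eef_pos: [0.5505, 0.1897, 0.1762]
tool_rot: [180.0, 0.1, -164.5]
contact_force: [0.5, 0.2, -1.5]
finger_gap: 0.0552
grasp_force: 50.0
time: 5.2
eef_pos: [0.5499, 0.0984, 0.2246]
tool_rot: [180.0, -0.0, -178.2]
contact_force: [-1.1, -0.0, -1.7]
finger_gap: 0.0549
grasp_force: 50.0
[0.54994955 0.0983972  0.22456262]
```

View pics/s2.png

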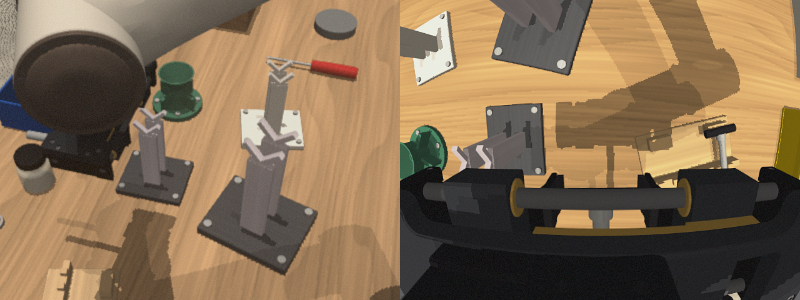

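The pin is held level, with its shaft visible below the gripper at crop (600,215). The side view puts the fork about 3.5 mm further in x than top does, the same bias as for the pin, so I take the fork at (0.5545, -0.0463).

```bash
python3 -m inch '{"delta_pos":[[0.001,-0.035,0],[0.002,-0.075,0],[0.004,-0.115,0],[0.005,-0.14,0],[0.005,-0.1447,0]],"yaw":[0,0,0,0,0],"grip":[0.4,0.4,0.4,0.4,0.4]}'; python3 -m inch '{"delta_pos":[[0,0,-0.02],[0,0,-0.04],[0,0,-0.055],[0,0,-0.055],[0,0,-0.055]],"yaw":[0,0,0,0,0],"grip":[0.4,0.4,0.4,0.4,0.4]}'
python3 - <<'E'
from h import *
o=ctrl.get_obs();print(o["eef_pos"])
p=optics.camera_params("wrist");w=optics.capture("wrist")[:,:,::-1];s=optics.capture("side")[:,:,::-1];t=optics.capture("top")[:,:,::-1]
cv2.imwrite("pics/s3.png",np.vstack([np.hstack([cv2.resize(s[80:280,180:380],(400,400),interpolation=2),cv2.resize(t[100:260,260:420],(400,400),interpolation=2)])]))
E
```

```text
time: 5.8
eef_pos: [0.5553, -0.0466, 0.224]
tool_rot: [-180.0, -0.1, -178.2]
contact_force: [-0.8, 0.0, -1.9]
finger_gap: 0.0551
grasp_force: 50.0
time: 6.3
eef_pos: [0.5558, -0.0442, 0.1696]
tool_rot: [-180.0, 0.0, -178.0]
contact_force: [-0.3, -0.6, -2.3]
finger_gap: 0.0551
grasp_force: 50.0
[ 0.55578946 -0.04415605  0.16962959]
```

View pics/s3.png

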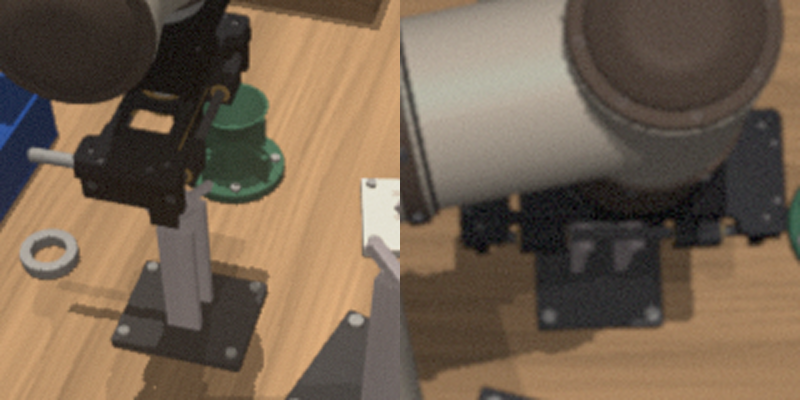

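The gripper sits over the small fork with the prongs between the fingers and the shaft pointing to +x. I'll lower it into the notches.

```bash
python3 -m inch '{"delta_pos":[[-0.0005,-0.001,-0.006],[-0.0005,-0.001,-0.012],[-0.0005,-0.001,-0.018],[-0.0005,-0.001,-0.022],[-0.0005,-0.001,-0.022]],"yaw":[0,0,0,0,0],"grip":[0.4,0.4,0.4,0.4,0.4]}';python3 -m inch '{"delta_pos":[[0,0,0],[0,0,0],[0,0,0]],"yaw":[0,0,0],"grip":[0.4,0.4,0.4]}'
```

```text
time: 6.95
eef_pos: [0.5542, -0.0461, 0.1465]
tool_rot: [-180.0, -0.1, -178.1]
contact_force: [-0.5, -0.7, -1.1]
finger_gap: 0.0551
grasp_force: 50.0
time: 7.25
eef_pos: [0.555, -0.0459, 0.1478]
tool_rot: [180.0, 0.0, -178.1]
contact_force: [-0.5, 0.1, -2.2]
finger_gap: 0.055
grasp_force: 50.0
```

```bash
python3 -m inch '{"delta_pos":[[0,0,0],[0,0,0],[0,0,0],[0,0,0],[0,0,0]],"yaw":[0,0,0,0,0],"grip":[0.72,0.72,0.72,0.72,0.72]}';for i in 1 2 3; do python3 -m inch '{"delta_pos":[[0,0,0],[0,0,0],[0,0,0],[0,0,0],[0,0,0]],"yaw":[0,0,0,0,0],"grip":[0.72,0.72,0.72,0.72,0.72]}'|sed -n '1p;4,6p';done
python3 - <<'E'
from h import *
s=optics.capture("side")[:,:,::-1];w=optics.capture("wrist")[:,:,::-1]
cv2.imwrite("pics/s4.png",np.hstack([cv2.resize(s[80:280,180:380],(400,400),interpolation=2),cv2.resize(w,(400,400))]))
E
```

```text
time: 7.75
eef_pos: [0.5549, -0.046, 0.1477]
tool_rot: [180.0, 0.0, -178.1]
contact_force: [-0.7, 0.6, 0.5]
finger_gap: 0.0625
grasp_force: 0.0
time: 8.25
contact_force: [0.6, 0.7, -0.0]
finger_gap: 0.0629
grasp_force: 0.0
time: 8.75
contact_force: [0.0, -0.4, -0.1]
finger_gap: 0.0625
grasp_force: 0.0
time: 9.25
contact_force: [0.5, -0.7, 0.9]
finger_gap: 0.0623
grasp_force: 0.0
```

View pics/s4.png

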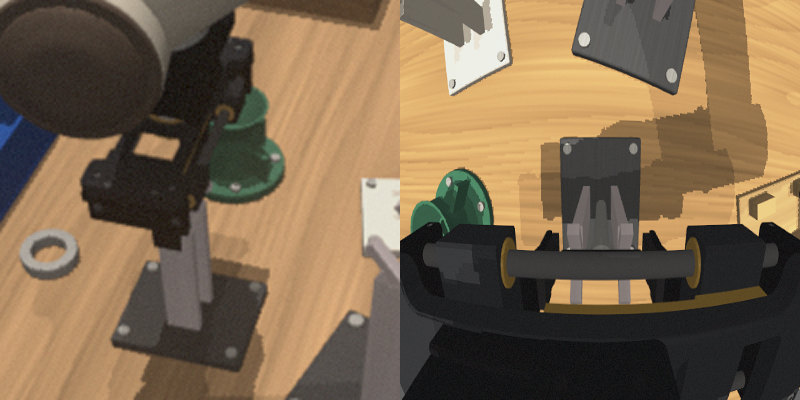

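The pin has swung down: no shaft sticks out at the left any more, and it hangs between the prongs in the wrist view. Next I let it settle and grip again.

```bash
for i in 1 2 3; do python3 -m inch '{"delta_pos":[[0,0,0],[0,0,0],[0,0,0],[0,0,0],[0,0,0]],"yaw":[0,0,0,0,0],"grip":[0.72,0.72,0.72,0.72,0.72]}'|sed -n '1p;2p';done; python3 -m inch '{"delta_pos":[[0,0,-0.002],[0,0,-0.002],[0,0,-0.002],[0,0,-0.002],[0,0,-0.002]],"yaw":[0,0,0,0,0],"grip":[0.72,0.72,0.55,0.4,0.4]}' 50;python3 -m inch '{"delta_pos":[[0,0,0],[0,0,0],[0,0,0],[0,0,0],[0,0,0]],"yaw":[0,0,0,0,0],"grip":[0.4,0.4,0.4,0.4,0.4]}'; python3 -m inch '{"delta_pos":[[0,0,0.01],[0,0,0.03],[0,0,0.055],[0,0,0.085],[0,0,0.115]],"yaw":[0,0,0,0,0],"grip":[0.4,0.4,0.4,0.4,0.4]}'; python3 -m inch '{"delta_pos":[[0,0,0.03],[0,0,0.05],[0,0,0.06],[0,0,0.06],[0,0,0.06]],"yaw":[0,0,0,0,0],"grip":[0.4,0.4,0.4,0.4,0.4]}';  python3 - <<'E'
from h import *
o=ctrl.get_obs();p=optics.camera_params("wrist");w=optics.capture("wrist")[:,:,::-1];s=optics.capture("side")[:,:,::-1]
np.savez("w5.npz",e=o["eef_pos"],R=p["R"],t=p["t"]);cv2.imwrite("pics/w5.png",w);cv2.imwrite("pics/sf5.png",s)
cv2.imwrite("pics/s5.png",np.hstack([cv2.resize(s[0:280,160:440],(320,320),interpolation=2),cv2.resize(w,(480,320))]))
E
```

```text
time: 9.85
eef_pos: [0.5548, -0.046, 0.1475]
time: 10.35
eef_pos: [0.5548, -0.046, 0.1475]
time: 10.85
eef_pos: [0.5548, -0.046, 0.1475]
time: 11.35
eef_pos: [0.5548, -0.046, 0.1455]
tool_rot: [180.0, -0.0, -178.1]
contact_force: [-0.1, 0.1, -1.2]
finger_gap: 0.0551
grasp_force: 50.0
time: 11.85
eef_pos: [0.5548, -0.046, 0.1455]
tool_rot: [180.0, 0.0, -178.1]
contact_force: [-1.0, 0.3, -0.2]
finger_gap: 0.055
grasp_force: 50.0
time: 12.35
eef_pos: [0.5544, -0.0461, 0.262]
tool_rot: [-180.0, -0.0, -178.1]
contact_force: [1.0, 0.5, -0.7]
finger_gap: 0.0549
grasp_force: 50.0
time: 12.85
eef_pos: [0.5541, -0.0459, 0.3193]
tool_rot: [180.0, -0.1, -178.1]
contact_force: [-0.7, -0.2, -1.6]
finger_gap: 0.0553
grasp_force: 50.0
```

View pics/s5.png

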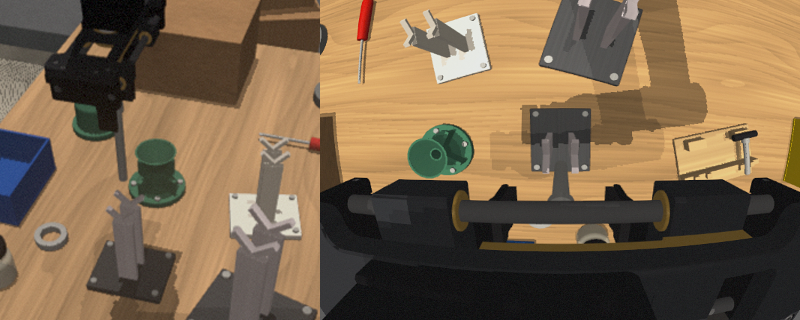

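The pin is held hanging above the fork, with its tip at side crop (123,180). The open housing is visible in the wrist view, bore at about crop (434,155). Now I measure the housing and the tip relative to the gripper.

Run:
```python
from h import *
D=np.load("w5.npz");R,t,e=D["R"],D["t"],D["e"];p=optics.camera_params("wrist");w=cv2.imread("pics/w5.png")
def wz(u,z):
    d=np.array([u[0]-p["cx"],u[1]-p["cy"]]);r=np.hypot(*d);th=r/p["fx"]
    v=R.T@np.array([*(d/r*np.sin(th)),np.cos(th)]);c=-R.T@t;return c+v*(z-c[2])/v[2]
def pw(X):
    c=R@X+t;h=np.hypot(c[0],c[1]);k=p["fx"]*np.arctan2(h,c[2])/h;return np.array([c[0]*k+p["cx"],c[1]*k+p["cy"]])
hsv=cv2.cvtColor(w,cv2.COLOR_BGR2HSV)
# bore: dark blob in mouth
g=(hsv[:,:,2]<38).astype(np.uint8)*255;m=np.zeros_like(g);m[215:250,130:175]=g[215:250,130:175]
for c in cv2.findContours(m,0,1)[0]:
    if cv2.contourArea(c)>8: print("dark",cv2.boundingRect(c),cv2.minEnclosingCircle(c))
print(hsv[224:246:2,140:166:2,2])
E=[.5785,-.2500]
for z,r in((.085,.032),(.05,.009)):
    P=np.array([pw(np.array([E[0]+r*np.cos(a),E[1]+r*np.sin(a),z])) for a in np.linspace(0,6.28,60)]);print(z,P.min(0),P.max(0))
print("side tip pred",proj("side",np.array([.5541,-.0459,.3193+.005-.125])),"bar",proj("side",np.array([.5541,-.0459,.324])))
s=cv2.imread("pics/sf5.png");hs=cv2.cvtColor(s,cv2.COLOR_BGR2HSV)
mm=((hs[:,:,1]<70)&(hs[:,:,2]<150)).astype(np.uint8)*255
q=np.zeros_like(mm);q[118:165,245:290]=mm[118:165,245:290]
for v in range(118,165,4):
    xs=np.where(q[v])[0];print(v,(xs.min(),xs.max()) if len(xs) else None)
print("wrist tip pred",pw(np.array([.5541,-.0459,.199])),"bar",pw(np.array([.5541,-.0459,.324])))
cv2.imwrite("pics/c6.png",np.hstack([cv2.resize(w[170:270,110:210],(400,400),interpolation=2),cv2.resize(w[200:300,270:370],(400,400),interpolation=2)]))
```

```text
[[ 90  91  91  89  94 137 111  98 118 127  91  97 139]
 [ 90  92  91  88 143  51  54  57  53  62 131  92 123]
 [ 91  91  92  96 118  51  55  52  55  53  96  93  98]
 [ 87  91  89 106  84  56  56  58  57  55  64 129  90]
 [ 93  93  90 111 101  51  60  58  61  59  63 130  94]
 [ 94  92  93  90 143  53  57  60  60  60  77 128  93]
 [ 94  91  92  89 129 115  56  56  55  57 131 108  97]
 [ 94  95  92  92  95 128 103 103  78 131 121  92  97]
 [ 92  94  93  93  90  93 107 125 126 103  96  96  95]
 [ 94  95  93  95  95  96  94  93  95  96  97  97  99]
 [ 96  92  92  92  93  96  97  96  94  96  99  95  96]]
0.085 [117.2564958  208.04094322] [165.29772711 262.69688468]
0.05 [146.67318134 222.4115972 ] [159.50904999 236.78395309]
side tip pred [267.67129361 157.92296492] bar [260.94760168  88.27085602]
118 (np.int64(251), np.int64(267))
122 (np.int64(246), np.int64(289))
126 (np.int64(262), np.int64(289))
130 (np.int64(262), np.int64(289))
134 (np.int64(262), np.int64(289))
138 (np.int64(263), np.int64(289))
142 (np.int64(263), np.int64(289))
146 (np.int64(263), np.int64(289))
150 (np.int64(264), np.int64(289))
154 (np.int64(264), np.int64(289))
158 (np.int64(266), np.int64(289))
162 (np.int64(272), np.int64(289))
wrist tip pred [319.89118235 244.37885485] bar [319.50518487 314.84592808]
```

View pics/c6.png

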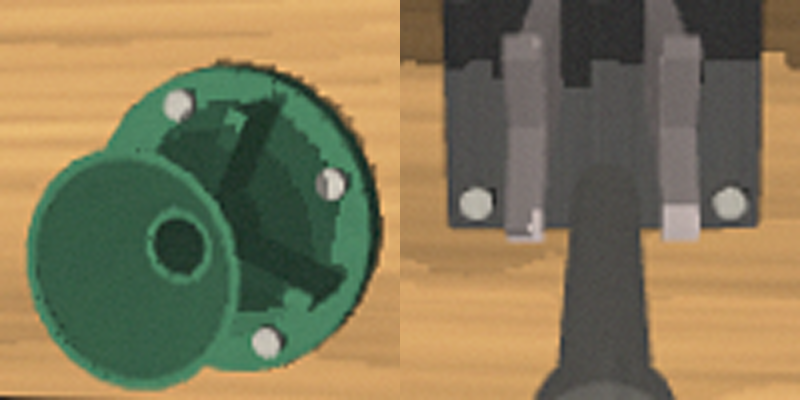

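The wrist view shows the bore at about (154.5,231.5) and the mouth centred at about (143,237). The side camera agrees with the gripped pin to within 1 mm. Combining the views puts the housing at about (0.578, -0.2497).

```bash
python3 -m inch '{"delta_pos":[[0.002,-0.015,0],[0.006,-0.045,0],[0.01,-0.08,0],[0.014,-0.115,0],[0.018,-0.15,0]],"yaw":[0,0,0,0,0],"grip":[0.4,0.4,0.4,0.4,0.4]}'|sed -n 2p; python3 -m inch '{"delta_pos":[[0.003,-0.03,0],[0.006,-0.047,0],[0.0062,-0.053,-0.02],[0.0062,-0.0538,-0.05],[0.0062,-0.0538,-0.08]],"yaw":[0,0,0,0,0],"grip":[0.4,0.4,0.4,0.4,0.4]}'|sed -n 2p;python3 -m inch '{"delta_pos":[[0,0,-0.01],[0,0,-0.015],[0,0,-0.015],[0,0,-0.015],[0,0,-0.015]],"yaw":[0,0,0,0,0],"grip":[0.4,0.4,0.4,0.4,0.4]}';python3 - <<'E'
from h import *
o=ctrl.get_obs();e=o["eef_pos"];s=optics.capture("side")[:,:,::-1];cv2.imwrite("pics/s7.png",s)
p=optics.camera_params("wrist");w=optics.capture("wrist")[:,:,::-1];cv2.imwrite("pics/w7.png",w);np.savez("w7.npz",e=e,R=p["R"],t=p["t"])
h=cv2.cvtColor(s,cv2.COLOR_BGR2HSV);g=cv2.inRange(h,(60,60,20),(100,255,255))
tip=proj("side",np.array([e[0],e[1],e[2]+.005-.125]));print(e,"tip",tip,"mouth pred",proj("side",np.array([.578,-.2497,.085])))
for v in range(84,150,4):
    r=slice(262,335);gg=np.where(g[v,r])[0]+262;st=np.where((h[v,r,1]<60)&(h[v,r,2]<160))[0]+262
    print(v,(gg.min(),gg.max(),len(gg)) if len(gg) else None,(st.min(),st.max(),len(st)) if len(st) else None)
E
```

```text
eef_pos: [0.5725, -0.198, 0.3196]
eef_pos: [0.5789, -0.2504, 0.2392]
time: 14.45
eef_pos: [0.5798, -0.2499, 0.2272]
tool_rot: [-179.9, 0.2, -178.0]
contact_force: [0.5, -0.3, -1.1]
finger_gap: 0.0549
grasp_force: 50.0
[ 0.57976509 -0.24988214  0.22719187] tip [294.79320321 123.7438104 ] mouth pred [295.99209088 133.12367896]
84 None (np.int64(294), np.int64(295), 2)
88 None (np.int64(291), np.int64(295), 5)
92 None (np.int64(291), np.int64(295), 5)
96 None (np.int64(291), np.int64(295), 5)
100 (np.int64(262), np.int64(263), 2) (np.int64(292), np.int64(296), 5)
104 (np.int64(262), np.int64(264), 3) (np.int64(265), np.int64(296), 6)
108 (np.int64(262), np.int64(265), 4) (np.int64(292), np.int64(296), 5)
112 (np.int64(262), np.int64(262), 1) (np.int64(264), np.int64(296), 6)
116 None (np.int64(292), np.int64(296), 5)
120 None (np.int64(292), np.int64(296), 5)
124 (np.int64(286), np.int64(287), 2) (np.int64(288), np.int64(306), 12)
128 (np.int64(283), np.int64(287), 4) (np.int64(281), np.int64(309), 10)
132 (np.int64(279), np.int64(288), 4) (np.int64(281), np.int64(312), 15)
136 (np.int64(280), np.int64(281), 2) (np.int64(279), np.int64(311), 15)
140 (np.int64(281), np.int64(282), 2) (np.int64(283), np.int64(311), 9)
144 None (np.int64(282), np.int64(310), 14)
148 None (np.int64(281), np.int64(309), 14)
```

```bash
python3 -m inch '{"delta_pos":[[-0.001,0,-0.01],[-0.001,0,-0.02],[-0.001,0,-0.03],[-0.001,0,-0.04],[-0.001,0,-0.045]],"yaw":[0,0,0,0,0],"grip":[0.4,0.4,0.4,0.4,0.4]}' 25; python3 -m inch '{"delta_pos":[[0,0,-0.004],[0,0,-0.008],[0,0,-0.012],[0,0,-0.016],[0,0,-0.02]],"yaw":[0,0,0,0,0],"grip":[0.4,0.4,0.4,0.4,0.4]}'; python3 -c "
from h import *
o=ctrl.get_obs();print(o['eef_pos'],o['contact_force'],o['moment'])"
```

```text
time: 15.05
eef_pos: [0.5773, -0.2496, 0.1785]
tool_rot: [180.0, -0.2, -178.1]
contact_force: [0.4, 0.2, -1.6]
finger_gap: 0.0556
grasp_force: 25.0
time: 15.55
eef_pos: [0.5781, -0.2498, 0.1604]
tool_rot: [-180.0, 0.0, -178.1]
contact_force: [0.6, 0.8, -1.3]
finger_gap: 0.0555
grasp_force: 25.0
[ 0.57808624 -0.24980587  0.160417  ] [ 0.58836824  0.75971094 -1.30594367] [-0.00956348 -0.05688716  0.03702883]
```

There is no contact force with the tip already below the cone, so it is in the bore. I'll continue down to the floor.

```bash
python3 -m inch '{"delta_pos":[[0,0,-0.005],[0,0,-0.01],[0,0,-0.015],[0,0,-0.02],[0,0,-0.023]],"yaw":[0,0,0,0,0],"grip":[0.4,0.4,0.4,0.4,0.4]}'; python3 -m inch '{"delta_pos":[[0,0,-0.001],[0,0,-0.002],[0,0,-0.003],[0,0,-0.004],[0,0,-0.004]],"yaw":[0,0,0,0,0],"grip":[0.4,0.4,0.4,0.4,0.4]}'
```

```text
time: 16.05
eef_pos: [0.5778, -0.2497, 0.1368]
tool_rot: [180.0, -0.0, -178.1]
contact_force: [0.5, -0.4, -0.5]
finger_gap: 0.0555
grasp_force: 25.0
time: 16.55
eef_pos: [0.578, -0.2498, 0.1335]
tool_rot: [180.0, 0.0, -178.1]
contact_force: [-0.7, -0.2, -1.8]
finger_gap: 0.0551
grasp_force: 25.0
```

```bash
python3 -m inch '{"delta_pos":[[0,0,-0.001],[0,0,-0.0015],[0,0,-0.002],[0,0,-0.002],[0,0,-0.002]],"yaw":[0,0,0,0,0],"grip":[0.4,0.4,0.4,0.4,0.4]}'
```

```text
time: 17.05
eef_pos: [0.5786, -0.2499, 0.1325]
tool_rot: [-180.0, 0.1, -178.0]
contact_force: [-0.5, 0.4, 4.0]
finger_gap: 0.0557
grasp_force: 25.0
```

The upward force shows the pin standing on the floor. Now I release it, retreat and check.

```bash
python3 -m inch '{"delta_pos":[[0,0,0],[0,0,0],[0,0,0],[0,0,0],[0,0,0]],"yaw":[0,0,0,0,0],"grip":[0.6,0.75,0.9,1,1]}';python3 -m inch '{"delta_pos":[[0,0,0],[0,0,0],[0,0,0.02],[0,0,0.05],[0,0,0.08]],"yaw":[0,0,0,0,0],"grip":[1,1,1,1,1]}';python3 -m inch '{"delta_pos":[[0,0,0.04],[-0.02,0,0.06],[-0.06,0,0.06],[-0.1,0,0.06],[-0.12,0,0.06]],"yaw":[0,0,0,0,0],"grip":[1,1,1,1,1]}';python3 -m inch '{"delta_pos":[[0,0,0],[0,0,0],[0,0,0],[0,0,0],[0,0,0]],"yaw":[0,0,0,0,0],"grip":[1,1,1,1,1]}';python3 - <<'E'
from h import *
s=optics.capture("side")[:,:,::-1];cv2.imwrite("pics/s9.png",s);t=optics.capture("top")[:,:,::-1];cv2.imwrite("pics/t9.png",t)
B=np.array([.578,-.2498,.137]);a=np.radians(1.9);d=np.array([-np.sin(a),np.cos(a),0])*.028
for n,im in(("side",s),("top",t)):
    m=(cv2.cvtColor(im,cv2.COLOR_BGR2HSV)[:,:,2]<55).astype(np.uint8)*255;u=proj(n,B).astype(int)
    o=np.zeros_like(m);o[u[1]-25:u[1]+25,u[0]-30:u[0]+30]=m[u[1]-25:u[1]+25,u[0]-30:u[0]+30]
    c=max(cv2.findContours(o,0,1)[0],key=cv2.contourArea)
    print(n,proj(n,B),proj(n,B+d),proj(n,B-d),cv2.boundingRect(c),cv2.minAreaRect(c))
E
```

```text
time: 17.55
eef_pos: [0.5776, -0.2498, 0.1309]
tool_rot: [180.0, -0.1, -178.1]
contact_force: [-0.6, -0.7, -0.1]
finger_gap: 0.0799
grasp_force: 0.0
time: 18.05
eef_pos: [0.5777, -0.2498, 0.212]
tool_rot: [180.0, -0.1, -178.1]
contact_force: [-0.3, 0.3, -0.6]
finger_gap: 0.0871
grasp_force: 0.0
time: 18.55
eef_pos: [0.4551, -0.2496, 0.272]
tool_rot: [180.0, 0.0, -178.1]
contact_force: [0.2, -1.2, 0.5]
finger_gap: 0.0868
grasp_force: 0.0
time: 19.05
eef_pos: [0.4587, -0.2497, 0.271]
tool_rot: [180.0, -0.0, -178.0]
contact_force: [0.2, 0.6, 0.6]
finger_gap: 0.0871
grasp_force: 0.0
side [295.14874513 111.12222227] [290.94439347 120.09020585] [299.20815769 102.4633973 ] (288, 100, 14, 22) ((294.91217041015625, 110.69023132324219), (6.4255595207214355, 22.838672637939453), 24.77513885498047)Traceback (most recent call last):
  File "<stdin>", line 7, in <module>
ValueError: max() iterable argument is empty
```

The side view has the bar at (294.9,110.7) against a predicted (295.1,111.1), so the pin stands where it should, and the gripper is clear.

```bash
python3 -c "
from station import order
print(order.sign_off())"
```

```text
the job is handed in; nothing more can be done
None
```

I laid the long pin in the small dark fork, let it swing down, gripped it again and lowered it onto the housing floor, where it now stands released; the short pin was not touched, and I handed the job in at about 19 s on the robot clock (no verdict was returned).

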